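Set the weld fixture's star wheel and lock it

ROBOT

A 6-joint arm with a two-finger parallel gripper is mounted at the origin on the work surface. World frame = base frame: x ahead of the robot, y to its left, z up, the work surface at z = 0. Lengths are in m, angles in degrees, forces in N, time in s.
With the tool pointing down it reaches from about 0.375 to 0.9 m from the base axis. Payload 3.1 kg.
Tool frame: the origin (TCP) lies at the very end of the fingers, on their centre line; the grasp point (between the pads) lies 19 mm behind it (bot.hold_point_z is the z of the grasp point in the tool frame, in m); z points along the fingers, y is the direction in which the jaws open and shut (so a half turn about z gives the same grasp; the last joint's range is limited). The gripper opens to 87 mm and grips with 3 to 60 N. Pads are 19 mm wide; open, the fingers measure 117 mm over their backs; the gripper's body (75 mm by 190 mm) begins 51 mm behind the grasp point.
Start: joints at [-76.519, 30.224, 82.088, -0, 67.689, -10.227], TCP at [0.251, -0.572, 0.223] pointing down, gripper open.
Joint ranges: [-176.69, 176.69], [-43.24, 126.21], [12.49, 139.97], [-82, 262], [0, 151.66], [-163.58, 163.58]. Speed limits (degrees/s): [159.86, 159.86, 180, 180, 180, 180].

INTERFACE

Orientations are given as a 3x3 rotation matrix whose columns are the frame's x, y, z axes.
In Python, from rig import bot gives the robot as it stands.
- The arm moves only by the tool servo_tool, never from a script. Its argument "increments" is a list of rows, each a list of 3 entries, a list of its own where there are three numbers: the closure, from 0 (fully open) to 1 (shut), then the shift along the tool's x, y, z in mm, then the turn about the tool's z in degrees. In form: [[claw, [x, y, z], turn], ...]. A call has 1 to 5 rows; each row shifts and turns the commanded pose from where the row before left it, along the tool's axes as they then stand; what a row does not reach is not made up. A row lasts 1/8 s, in which the tool goes at most 62.5 mm and 10.7 degrees, less where a joint would pass 70% of its speed; a pose out of reach is approached as far as the arm can. A call with a gripper value outside its range is refused whole. The fingers move at their own pace and stop on an object; the grip force is fixed at half the most. Time passes only in rows, so rows that do not move let the fingers close. It gives the time, the measured TCP pose, the force and the opening at its end, in the units of the state.
- bot.read_state(): the state, without advancing time (a new reading comes with each control period).
- bot.capture(name): name is "scene" or "top" or "wrist"; returns (picture, depth): 400x640x3 uint8, blue, green, red; 400x640 float32, m along the optical axis (not along the pixel's ray), 0 where there is no reading.
- bot.camera_info(name): a dict with "K" (3x3 intrinsics, pixels), "distortion" ([k1, k2, p1, p2, k3] as OpenCV has them; the pictures are not rectified), "R" (3x3) and "t" (3): a world point X has camera coordinates R X + t; the wrist camera has in their place "mount" (4x4, takes a point from camera to tool coordinates, whose origin is the TCP and whose axes are the flange's). Camera axes: x right, y down, z forward; pixel columns grow to the right and rows downward; lengths in m; the calibration is good to about 2 mm. A picture is of the moment at which its call begins: read the wrist's pose just before it. camera_info takes no time and is no camera call.
- bot.hand_in(): hands the job in, once; it reports no verdict.
Trained networks look in the newest picture that a camera, given by its name, has taken for a name from the list of things; names that differ only in an ending like _2 or _b are one class to them, and where a whole thing is asked for, a point or a joint stands for the part that bears it (a point fixed in the world has none). Each returns a list of dicts, best first, with "p" (0 to 1); they miss things now and then, are a little off and sometimes report something else, mostly with a low value. They report only what shows in the picture. A call takes as long as a camera call.
- bot.find_in(camera, thing): "bbox" ([left, top, right, bottom] in pixels, round what is visible of it).
- bot.trace(camera, thing): "region" (400x640 bool, what is visible of it) and "bbox" ([left, top, right, bottom] in pixels, round what is visible of it).
The state is a dict: "time_s": time; "joint_positions": joint angles; "qvel": joint speeds; "tau": joint torques, N m; "position": TCP position; "tcp_rot": TCP orientation; "force": force on the tool from outside, world axes, zero at the start; "moment": the same for the moment, N m; "opening": opening from 0.0 (shut) to 1.0 (fully open).
Only numpy, scipy, OpenCV 4.12 (cv2) and the standard library are available. Lean on these libraries where they do the work, as an engineer would, in place of code of your own. Each camera call takes 0.05 s, during which the arm holds its last target.

TASK

Set up the weld fixture for the green product: with a fingertip, gently push an arm of the star wheel round until the red arm points at the green mark on the dial, and let it rest there; then push the blue clamp lever fully round to its stop to lock the setting. Only push, do not grip or lift anything, and leave the loose parts, tools and bottles where they are.

Things in the scene. Friction and masses are not known exactly. Their poses are not given: they have to be found in the camera images.
- base: Weld fixture fixed on the table: dark plate 380 x 470 x 12 mm with a star wheel over a round aluminium dial (300 mm across, face 18 mm above the table), a blue clamp lever, and a nest block (60 mm tall, 100 x 120 mm, at x +85, y -228 mm). Origin on the table under the wheel's axis; x away from the robot, y left, z up, at yaw 0 (may be yawed -0.15 to 0.35 rad).
- wheel: Star wheel on a vertical axis; origin on the axis at table height, x along the RED arm. Three arms 120 degrees apart, one red, two black: bars 16 mm wide, underside 45 and top 65 mm above the table, free below, reaching 98 mm from the axis. Hub 52 mm across, top at 72 mm. Turns both ways, far from any stop; friction 0.16 N m; stays where left.
- red_tip (a point): End of the red arm, 98 mm from the wheel's axis, 55 mm above the table.
- green_mark: Green disc 26 mm across and 3 mm thick, fixed flat on the dial, 112 to 130 mm from the wheel's axis (beyond the arms' ends). Origin: centre of its underside, 18 mm above the table. It may be on either side of the red arm, 0.7 to 2.1 rad away.
- yellow_mark: Yellow disc of the same size on the other side of the dial: another product's setting, not to be used.
- lever (a joint): Angle of the blue clamp lever (rad). 0: open, along the fixture's -x, towards the robot. Grows anticlockwise from above to the stop at 1.57: locked, along the fixture's -y, to the right, away from the wheel. Starts at 0 to 0.35. Friction 0.12 N m; stays where left.
- lever_pivot (a point): On the lever's vertical pivot axis, 55 mm above the table, at x -40, y -200 mm in the fixture's frame. Round boss 36 mm across, top 70 mm above the table.
- lever_tip (a point): End of the blue lever, 94 mm from its pivot axis, 55 mm above the table. The lever is a bar 16 mm wide and 20 mm tall, its underside 45 and top 65 mm above the table.
- housing: Bystander: white plastic housing, 50 x 85 x 24, lying loose in the nest between two steel rails (mm). Origin: centre of its underside.
- gauge_pin: Bystander: brass gauge pin, 24 wide at its foot, 40 tall, standing loose on the base plate (mm). Origin: centre of its underside.
- collar: Bystander: white plastic ring, 40 across, 18 tall, loose on the base plate (mm). Origin: centre of its underside.
- driver: Bystander: orange screwdriver lying on the table, to the left, 200 long (mm). Origin: underneath its middle, at table height.
- cleaner: Bystander: white bottle with blue cap, 60 across, 150 tall, standing on the table, to the right (mm). Origin: centre of its underside.
- jar: Bystander: clear jar, 60 across, 70 tall, standing on the table, to the right (mm). Origin: centre of its underside.
- spare_housing: Bystander: white plastic housing, 50 x 85 x 24, on the table, to the left (mm). Origin: centre of its underside.

How it is judged (in metres and radians):
On the way, in this order (a step that is already met when the one before it is completed fails the run):
1. the red arm points at the green mark and rests there, the lever still open (x of green_mark in the frame of wheel above 0.05 m and y of green_mark in the frame of wheel between -0.012 and 0.012 m and angular speed of wheel below 0.05 rad/s and value of joint lever below 0.6 rad), for 0.3 s.
2. the lever is pushed round to its stop, the red arm still on the green mark (x of green_mark in the frame of wheel above 0.05 m and y of green_mark in the frame of wheel between -0.012 and 0.012 m and angular speed of wheel below 0.05 rad/s and value of joint lever above 1.4 rad), for 0.2 s.
At the end, for the whole second after the job is handed in: The red arm's centre line passes within 12 mm of the green mark's centre (it crosses the disc), the wheel at rest; the lever is within 0.17 rad of its stop (above 1.4 rad) and at rest; no loose thing is moving (all of step 2 and velocity of joint lever between -0.05 and 0.05 rad/s and linear speed of each of housing, gauge_pin, collar, driver, cleaner, jar, spare_housing below 0.02 m/s); the robot touches nothing.
It fails at once if a loose bystander moved more than 15 mm (knocked, lifted or carried) (distance of any of housing, gauge_pin, collar, driver, cleaner, jar, spare_housing from where it was at the start of the episode above 0.015 m).
It fails at once if not gently, or gripped: the fingers press on something with more than 40 N (contact force between the fingers and anything else above 40 N).
It also fails if it takes over 54 s, if anything falls off the work surface, if the arm or the gripper's body presses on something with over 40 N, if the wrist force passes 120 N, or if a joint passes its speed limit or range.

## Working session

There is one attempt and no reset: what is moved stays moved. The work goes in short steps, Python scripts to look and compute and a tool call to move; the robot and the scene stay as the last step left them, time stands still between calls to the robot, and variables do not carry over. Pictures are saved under pics/ and viewed, and the job is handed in when it is done.

Besides the shell and the picture viewer there is one more tool, called in YAML: its name, and indented under it one key for each argument. servo_tool: Moves the arm, as the interface text tells. Its arguments: {"type":"object","properties":{"increments":{"type":"array","items":{"type":"array"}}},"required":["increments"]}

```bash
ls; mkdir -p pics; python3 - <<'E'
from rig import bot
import cv2
s=bot.read_state(); print(s)
for n in ("scene","top"):
    p,d=bot.capture(n); cv2.imwrite(f"pics/{n}0.png",p)
    c=bot.camera_info(n); print(n,c)
print(bot.camera_info("wrist"))
E
```

```text
pics
{'time_s': 0.0, 'joint_positions': array([-7.65191581e+01,  3.02832060e+01,  8.21557762e+01,  4.48754360e-04,
        6.76885932e+01, -1.02276181e+01]), 'qvel': array([ 0.04598369,  0.12029549, -0.1342089 , -0.06316177, -0.07018429,
       -0.0283568 ]), 'tau': array([ 3.75257505e-04, -4.40039706e+01, -1.76593423e+01,  6.32227748e-02,
        5.80560474e-02, -1.51222398e-04]), 'position': array([ 0.25115532, -0.57152166,  0.22152956]), 'tcp_rot': array([[ 9.15604536e-01,  4.02079684e-01, -5.12021255e-04],
       [ 4.02079808e-01, -9.15602060e-01,  2.16695011e-03],
       [ 4.02478898e-04, -2.18994275e-03, -9.99997521e-01]]), 'force': array([-0.32582396, -0.63386964, -0.51421922]), 'moment': array([0.00655498, 0.03226567, 0.01224367]), 'opening': 1.0017890914422254}
scene {'K': array([[371.60324077,   0.        , 321.72917072],
       [  0.        , 371.60324077, 199.01312552],
       [  0.        ,   0.        ,   1.        ]]), 'distortion': array([-0.07081074,  0.        ,  0.        ,  0.        ,  0.        ]), 'R': array([[ 0.86143296,  0.50774888,  0.0111503 ],
       [ 0.
[... 488 characters left out ...]

       [ 0.12684229, -0.01146508, -0.99185664]]), 't': array([0.03071846, 0.58156329, 1.13331595])}
{'K': array([[318.95382961,   0.        , 322.51887329],
       [  0.        , 318.95382961, 199.68864594],
       [  0.        ,   0.        ,   1.        ]]), 'distortion': array([-0.01696115,  0.        ,  0.        ,  0.        ,  0.        ]), 'mount': array([[-5.21901711e-04, -9.52778276e-01, -3.03666404e-01,
         8.43000835e-02],
       [ 9.99999791e-01, -6.13511623e-04,  2.06275518e-04,
         9.94883381e-05],
       [-3.82837701e-04, -3.03666233e-01,  9.52778396e-01,
        -1.63109808e-01],
       [ 0.00000000e+00,  0.00000000e+00,  0.00000000e+00,
         1.00000000e+00]])}
```

View pics/top0.png

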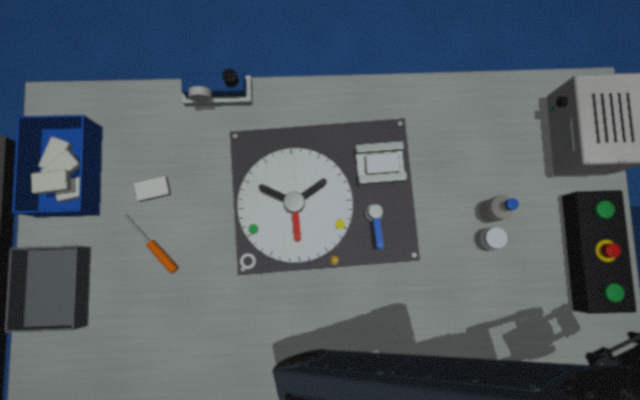

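View pics/scene0.png

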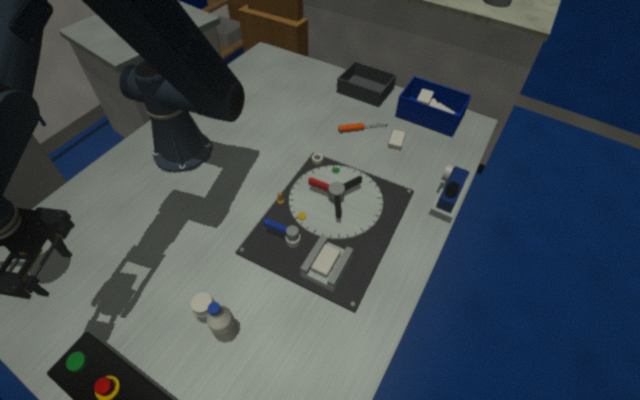

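The top view shows the dial centre near (294,202) and the red arm pointing down to (297,240). The green mark is at (253,229) and yellow at (340,224). The lever runs from its pivot (375,212) to its tip (380,247), with the gauge pin at (335,260) and the collar at (248,261). Next I'll measure these.

```bash
cat > h.py <<'E'
from rig import bot
import numpy as np, cv2
def cam(n,s=None):
    c=bot.camera_info(n); K=np.array(c["K"]);D=np.array(c["distortion"])
    if "R" in c: R=np.array(c["R"]);t=np.array(c["t"])
    else:
        T=np.eye(4);T[:3,:3]=s["tcp_rot"];T[:3,3]=s["position"];M=np.linalg.inv(T@np.array(c["mount"]));R=M[:3,:3];t=M[:3,3]
    return K,D,R,t
def pix2z(C,uv,z):
    K,D,R,t=C
    uv=np.asarray(uv,float).reshape(-1,1,2)
    n=cv2.undistortPoints(uv,K,D).reshape(-1,2)
    r=np.c_[n,np.ones(len(n))]@R; o=-R.T@t
    return o+r*((z-o[2])/r[:,2])[:,None]
def proj(C,X):
    K,D,R,t=C
    return cv2.projectPoints(np.asarray(X,float).reshape(-1,1,3),cv2.Rodrigues(R)[0],t,K,D)[0].reshape(-1,2)
def masks(p):
    h=cv2.cvtColor(p,cv2.COLOR_BGR2HSV); H,S,V=[h[...,i].astype(int) for i in range(3)]
    return dict(red=((H<8)|(H>172))&(S>140)&(V>80),green=(H>45)&(H<85)&(S>100)&(V>60),yellow=(H>20)&(H<38)&(S>110)&(V>100),blue=(H>100)&(H<125)&(S>130)&(V>80))
E
python3 - <<'E'
from h import *
p,d=bot.capture("top"); C=cam("top")
for th in ["base","wheel","red_tip","green_mark","yellow_mark","lever","gauge_pin","collar","housing"]:
    r=bot.find_in("top",th)
    print(th,[(np.round(x["bbox"],0).tolist(),round(x["p"],2)) for x in r[:2]])
m=masks(p); 
for k,z in dict(red=.065,green=.021,yellow=.021,blue=.065).items():
    mm=m[k].copy(); 
    mm[:,:230]=0;mm[:,420:]=0;mm[:125]=0;mm[275:]=0
    n,l,st,ce=cv2.connectedComponentsWithStats(mm.astype(np.uint8))
    for i in range(1,n):
        if st[i,4]>25:
            ys,xs=np.nonzero(l==i); pts=pix2z(C,np.c_[xs,ys],z)[:,:2]; c=pts.mean(0)
            w,v=np.linalg.eigh(np.cov(pts.T)); pr=(pts-c)@v[:,1]
            print(k,st[i],np.round(ce[i],1),c.round(4),"axis",v[:,1].round(3),"ends",(c+v[:,1]*pr.min()).round(4),(c+v[:,1]*pr.max()).round(4))
# corners of plate
cv2.imwrite("pics/topz.png",cv2.resize(p[110:285,220:430],None,fx=3.6,fy=3.4,interpolation=cv2.INTER_CUBIC)[:600,:800])
E
```

```text
base [([228.0, 121.0, 421.0, 274.0], 0.71)]
wheel [([260.0, 178.0, 325.0, 242.0], 0.67)]
red_tip [([262.0, 178.0, 326.0, 240.0], 0.62)]
green_mark [([245.0, 224.0, 256.0, 233.0], 0.42)]
yellow_mark [([335.0, 221.0, 348.0, 228.0], 0.57)]
lever [([366.0, 204.0, 383.0, 246.0], 0.76)]
gauge_pin []
collar [([239.0, 252.0, 256.0, 268.0], 0.66), ([261.0, 178.0, 327.0, 242.0], 0.31)]
housing []
red [293 212   7  28 133] [295.9 225.7] [0.5301 0.0771] axis [-0.998 -0.07 ] ends [0.564  0.0795] [0.4969 0.0747]
green [249 225   8   8  54] [252.7 228.6] [0.5297 0.19  ] axis [-0.886 -0.464] ends [0.5389 0.1948] [0.5203 0.1851]
yellow [336 220   9   8  58] [339.6 223.7] [ 0.5358 -0.0338] axis [-0.431  0.903] ends [ 0.54   -0.0426] [ 0.531  -0.0237]
yellow [331 256   8   9  45] [334.3 260.2] [ 0.4428 -0.0168] axis [-0.972  0.234] ends [ 0.4527 -0.0192] [ 0.4329 -0.0144]
blue [373 219  11  30 215] [377.7 233.3] [ 0.5052 -0.1249] axis [-0.995 -0.095] ends [ 0.5414 -0.1214] [ 0.4685 -0.1284]
```

View pics/topz.png

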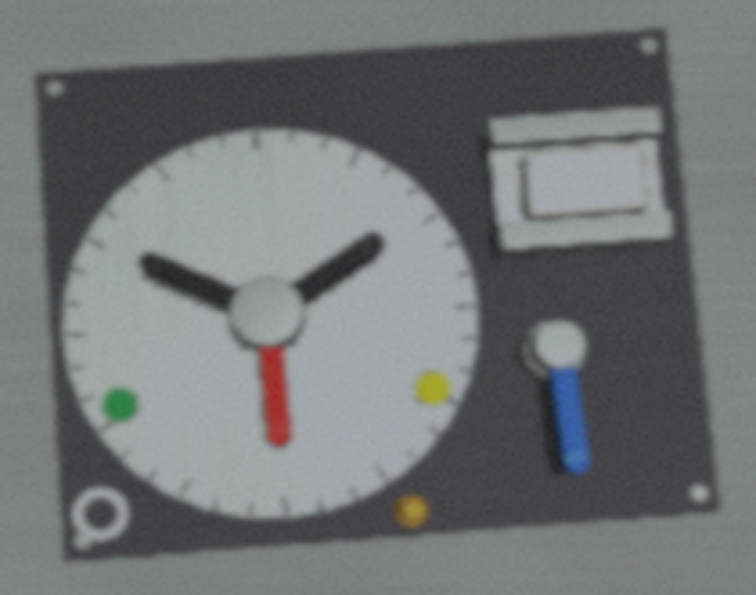

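```bash
python3 - <<'E'
from h import *
from scipy.optimize import least_squares
p,d=bot.capture("top"); C=cam("top")
g=cv2.cvtColor(p,cv2.COLOR_BGR2GRAY).astype(float)
# dial circle: for rays from rough center find strongest bright->dark transition at r 0.13..0.17
def fit(c0,z,r0,lo,hi,iters=3):
    c=np.array(c0)
    for _ in range(iters):
        pts=[]
        for a in np.arange(0,2*np.pi,np.pi/90):
            rr=np.arange(lo,hi,.0005)
            X=np.c_[c[0]+rr*np.cos(a),c[1]+rr*np.sin(a),np.full(len(rr),z)]
            uv=proj(C,X).astype(np.float32)
            v=cv2.remap(g.astype(np.float32),uv[:,:1],uv[:,1:],cv2.INTER_LINEAR).ravel()
            v=cv2.GaussianBlur(v[:,None],(1,11),2).ravel()
            i=np.argmin(np.gradient(v)[5:-5])+5; pts.append(X[i,:2])
        pts=np.array(pts)
        s=least_squares(lambda q:np.hypot(*(pts-q[:2]).T)-q[2],[*c,r0],loss="soft_l1",f_scale=.002)
        c=s.x[:2]
    return s.x
print("dial",fit((.594,.082),.018,.15,.13,.17))
ax=fit((.594,.082),.018,.15,.13,.17)
print("hub",fit(ax[:2],.072,.026,.018,.034))
lp=pix2z(C,[(375.5,211.2)],.07)[0]; print("pivot rough",lp)
print("lever boss",fit(lp[:2],.07,.018,.010,.026))
# plate edges via screws
z=[(54,88),(649,46),(699,493)]
uv=[(220+a/3.6,110+b/3.4) for a,b in z]; S=pix2z(C,uv,.013); print(S)
e=S[0]-S[1]; print("yaw",np.arctan2(e[1],e[0])-np.pi/2, np.linalg.norm(e)); e=S[1]-S[2]; print(np.arctan2(e[1],e[0]),np.linalg.norm(e))
E
```

```text
dial [0.59111701 0.08091417 0.15031623]
hub [0.58949797 0.08086954 0.02297777]
pivot rough [ 0.5598951  -0.12132723  0.07      ]
lever boss [ 0.56130811 -0.12090997  0.01758843]
[[ 0.77823065  0.23518939  0.013     ]
 [ 0.79977955 -0.20557589  0.013     ]
 [ 0.44996027 -0.22314606  0.013     ]]
yaw 0.04885083065547202 0.44129173186253196
0.05018423227762396 0.35026023887998803
```

The checks agree: dial radius 150.3 mm, screw spacing consistent, fixture yaw about 0.05 rad, and the lever pivot where it should be. The wheel axis is at about (0.5905, 0.081), the red arm at 183.9° and green at 119.2°, so the wheel must turn about 65° clockwise. First I'll shut the fingers and turn the tool so its +x points along the push direction (94°).

servo_tool:
  increments:
    - [1,[0,0,0],-10]
    - [1,[0,0,0],-10]
    - [1,[0,0,0],-10]
    - [1,[0,0,0],-10]
    - [1,[0,0,0],-10]

```text
time_s: 1.27
position: [0.2513, -0.5722, 0.2226]
tcp_rot: [[0.275, 0.961, 0.0], [0.961, -0.275, -0.0], [-0.0, 0.0, -1.0]]
force: [-0.3, 0.7, 0.3]
opening: 0.514
```

servo_tool:
  increments:
    - [1,[0,0,0],-10]
    - [1,[0,0,0],-10]
    - [1,[0,0,0],0]

```text
time_s: 1.65
position: [0.2513, -0.5722, 0.2226]
tcp_rot: [[-0.063, 0.998, 0.0], [0.998, 0.063, -0.0], [-0.0, 0.0, -1.0]]
force: [0.4, -0.3, -0.2]
opening: 0.169
```

```bash
cat >> h.py <<'E'
def goto(X,ang=None):
    s=bot.read_state(); R=s["tcp_rot"]; d=R.T@(np.array(X)-s["position"])*1000
    a=np.degrees(np.arctan2(R[1,0],R[0,0]))
    print("t",round(s["time_s"],2),"pos",s["position"].round(4),"xang",a.round(2),"open",round(s["opening"],2),"F",s["force"].round(1),"j",s["joint_positions"].round(0))
    print("shift tool mm",d.round(1), "turn", None if ang is None else round(a-ang,2))
E
python3 -c "
from h import *
goto((.5209,.0432,.12),94)"
```

```text
t 1.65 pos [ 0.2513 -0.5722  0.2226] xang 93.59 open 0.17 F [ 0.4 -0.3 -0.2] j [-77.  30.  82.   0.  68. -80.]
shift tool mm [597.4 307.6 102.6] turn -0.41
```

servo_tool:
  increments:
    - [1,[40,20,0],0]
    - [1,[40,20,0],0]
    - [1,[40,20,0],0]
    - [1,[40,20,0],0]
    - [1,[40,20,0],0]

```text
time_s: 2.28
position: [0.3387, -0.365, 0.2228]
tcp_rot: [[-0.061, 0.998, 0.001], [0.998, 0.061, -0.0], [-0.001, 0.001, -1.0]]
force: [0.8, -0.5, 0.7]
opening: 0.007
```

servo_tool:
  increments:
    - [1,[40,20,0],0]
    - [1,[40,20,0],0]
    - [1,[40,20,0],0]
    - [1,[40,20,0],0]
    - [1,[40,20,0],0]

```text
time_s: 2.9
position: [0.4257, -0.1589, 0.2228]
tcp_rot: [[-0.061, 0.998, 0.001], [0.998, 0.061, -0.0], [-0.001, 0.001, -1.0]]
force: [-0.1, -0.3, 0.4]
opening: 0.002
```

servo_tool:
  increments:
    - [1,[40,20,20],0]
    - [1,[40,20,20],0]
    - [1,[40,20,20],0]
    - [1,[40,20,20],0]
    - [1,[37,28,22],0]

```text
time_s: 3.52
position: [0.5205, 0.0449, 0.1202]
tcp_rot: [[-0.062, 0.998, 0.0], [0.998, 0.062, -0.0], [-0.0, 0.0, -1.0]]
force: [0.5, -1.0, -0.3]
opening: 0.009
```

```bash
python3 -c "
from h import *
goto((.5209,.0432,.036),94)
s=bot.read_state();p,d=bot.capture('wrist');cv2.imwrite('pics/w1.png',p)
C=cam('wrist',s)
m=masks(p)
for k,z in dict(red=.065,green=.021).items():
    n,l,st,ce=cv2.connectedComponentsWithStats(m[k].astype(np.uint8))
    for i in range(1,n):
        if st[i,4]>60: 
            ys,xs=np.nonzero(l==i); pts=pix2z(C,np.c_[xs,ys],z)[:,:2]; c=pts.mean(0); w,v=np.linalg.eigh(np.cov(pts.T))
            print(k,st[i],c.round(4),v[:,1].round(3))
print(proj(C,[[.5905,.081,.072],[.5905,.081,.018]]))
"
```

```text
t 3.52 pos [0.5205 0.0449 0.1202] xang 93.53 open 0.01 F [ 0.5 -1.  -0.3] j [ -7.  31. 102.  -0.  47. -11.]
shift tool mm [-1.8  0.3 84.2] turn -0.47
red [ 298  160   99   19 1576] [0.5363 0.0821] [-0.997 -0.073]
green [340   0  28  25 584] [0.5351 0.1909] [-0.95   0.311]
[[427.67139181 178.52039542]
 [407.53344154 163.08319739]]
```

View pics/w1.png

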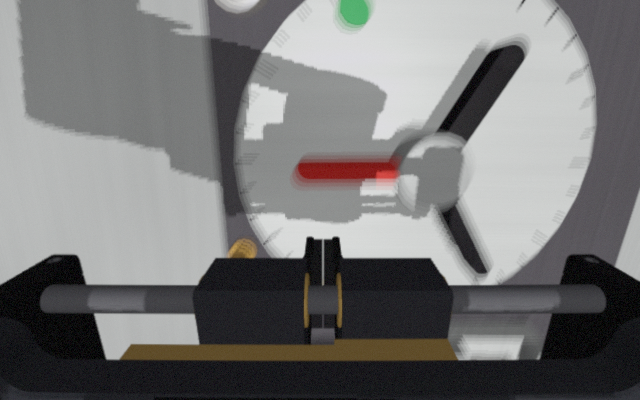

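The wrist view is blurred by the settling arm. It shows the red arm at about (300–397,170), green at (353,10), and the closed fingertips at about (322,300), behind the arm. Next I'll lower.

servo_tool:
  increments:
    - [1,[-2,0,40],0]
    - [1,[0,0,40],0]
    - [1,[0,0,4],0]
    - [1,[0,0,0],0]

```text
time_s: 4.08
position: [0.5207, 0.0413, 0.0371]
tcp_rot: [[-0.063, 0.998, 0.001], [0.998, 0.063, -0.0], [-0.0, 0.001, -1.0]]
force: [0.5, 0.4, 0.0]
opening: 0.007
```

```bash
cat >> h.py <<'E'
A=np.array([.5905,.081])
def look(n='wrist',tag=None,save=True):
    s=bot.read_state();p,d=bot.capture(n)
    C=cam(n,s); m=masks(p)
    if save: cv2.imwrite(f'pics/{tag}.png',p)
    for k,z in dict(red=.065,green=.021,blue=.065).items():
        nn,l,st,ce=cv2.connectedComponentsWithStats(m[k].astype(np.uint8))
        for i in range(1,nn):
            if st[i,4]>(60 if n=='wrist' else 25):
                ys,xs=np.nonzero(l==i); pts=pix2z(C,np.c_[xs,ys],z)[:,:2]; c=pts.mean(0); w,v=np.linalg.eigh(np.cov(pts.T))
                if np.linalg.norm(c-A)>.3: continue
                r=c-A; print(k,st[i],c.round(4),"dir",np.degrees(np.arctan2(*v[::-1,1])).round(1),"angle about A",(np.degrees(np.arctan2(r[1],r[0]))%360).round(1),"r",np.linalg.norm(r).round(4))
E
python3 -c "
from h import *
goto((.5209,.0432,.036),94); look('wrist','w2')"
```

```text
t 4.08 pos [0.5207 0.0413 0.0371] xang 93.63 open 0.01 F [0.5 0.4 0. ] j [ -8.  40. 105.   0.  36. -11.]
shift tool mm [1.9 0.4 1.1] turn -0.37
red [ 272  187  165   46 6831] [0.5329 0.0782] dir -176.1 angle about A 182.8 r 0.0576
```

View pics/w2.png

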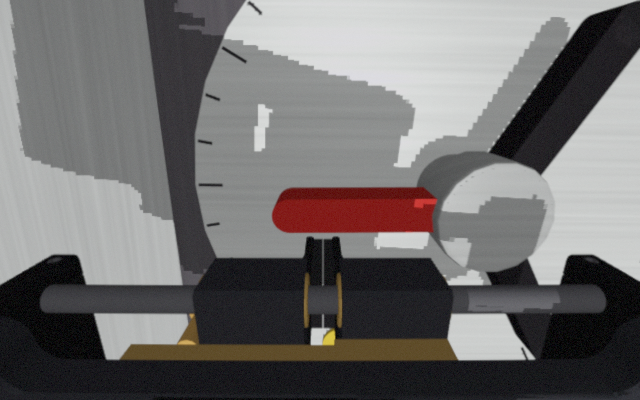

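The closed fingers sit just behind the red arm, which spans (272–437, 187–232). I'll close the gap and then push round in an arc of 4° per row.

servo_tool:
  increments:
    - [1,[6,0,0],0]
    - [1,[6,0,0],0]
    - [1,[5,0,0],0]
    - [1,[5,-1,0],4]
    - [1,[5,-1,0],4]

```text
time_s: 4.75
position: [0.5172, 0.0683, 0.0371]
tcp_rot: [[0.077, 0.997, 0.001], [0.997, -0.077, -0.001], [-0.001, 0.001, -1.0]]
force: [-0.5, -3.2, 2.9]
opening: 0.007
```

servo_tool:
  increments:
    - [1,[5,-1,0],4]
    - [1,[5,-1,0],4]
    - [1,[5,-1,0],4]
    - [1,[5,-1,0],4]
    - [1,[5,-1,0],4]

```text
time_s: 5.38
position: [0.5173, 0.0937, 0.037]
tcp_rot: [[0.413, 0.911, 0.0], [0.911, -0.413, -0.001], [-0.0, 0.001, -1.0]]
force: [-0.9, -1.7, 1.2]
opening: 0.002
```

```bash
python3 -c "
from h import *
goto((.5209,.0432,.036),94); look('wrist','w3'); look('top','t3')"
```

```text
t 5.38 pos [0.5173 0.0937 0.037 ] xang 65.61 open 0.0 F [-0.9 -1.7  1.2] j [ -2.  40. 104.  -0.  36.  23.]
shift tool mm [-44.5  24.1   1. ] turn -28.39
red [ 274  215  159   47 6499] [0.5396 0.1086] dir 155.8 angle about A 151.5 r 0.0579
green [ 250   55   48   50 1854] [0.5329 0.1894] dir 120.4 angle about A 118.0 r 0.1228
blue [373 219  11  30 221] [ 0.5051 -0.1248] dir -174.8 angle about A 247.5 r 0.2228
```

View pics/w3.png

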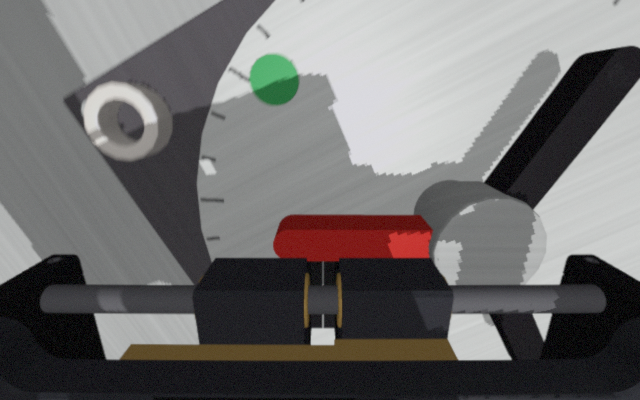

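View pics/t3.png

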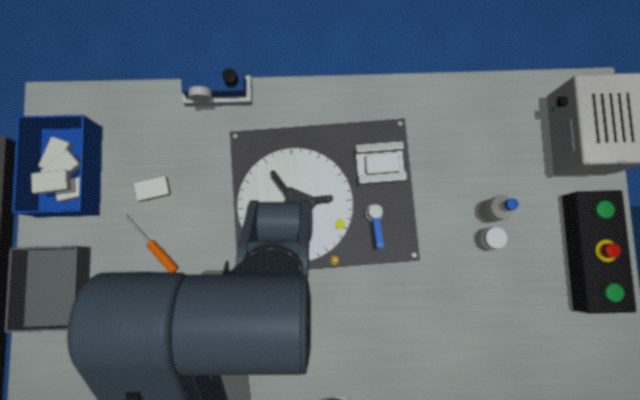

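The wrist view shows the red arm flush against the fingertips, with green at (274,79) still ahead and the hub at about (490,225). The arm is now at about 155.7°, so about 36.5° remain. I'll push another 32°.

servo_tool:
  increments:
    - [1,[5,-1,0],4]
    - [1,[5,-1,0],4]
    - [1,[5,-1,0],4]
    - [1,[5,-1,0],4]
    - [1,[5,-1,0],4]

```text
time_s: 6.1
position: [0.5253, 0.1174, 0.0365]
tcp_rot: [[0.699, 0.715, -0.002], [0.715, -0.699, -0.0], [-0.002, -0.001, -1.0]]
force: [-1.8, -1.3, 2.0]
opening: 0.006
```

servo_tool:
  increments:
    - [1,[5,-1,0],4]
    - [1,[5,-1,0],4]
    - [1,[5,-1,0],4]
    - [1,[0,0,0],0]

```text
time_s: 6.6
position: [0.5346, 0.13, 0.0363]
tcp_rot: [[0.831, 0.557, -0.002], [0.557, -0.831, 0.0], [-0.001, -0.001, -1.0]]
force: [-1.3, 0.5, -0.7]
opening: 0.008
```

```bash
python3 -c "
from h import *
goto((.5209,.0432,.036),94); look('wrist','w4')"
```

```text
t 6.6 pos [0.5346 0.13   0.0363] xang 33.84 open 0.01 F [-1.3  0.5 -0.7] j [  2.  41. 101.   0.  39.  58.]
shift tool mm [-59.7  64.5   0.4] turn -60.16
red [ 272  213  160   49 6646] [0.5618 0.1315] dir 125.1 angle about A 119.6 r 0.0581
green [ 215  173   44   42 1468] [0.5324 0.1889] dir 166.6 angle about A 118.3 r 0.1226
```

View pics/w4.png

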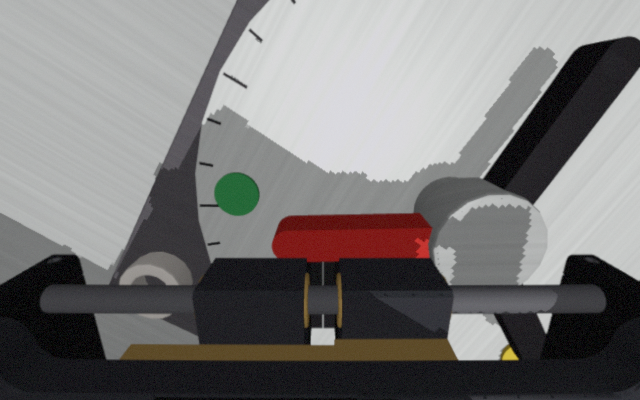

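```bash
cat >> h.py <<'E'
def fine():
    s=bot.read_state();p,d=bot.capture('wrist');C=cam('wrist',s)
    from scipy.optimize import least_squares
    h=cv2.cvtColor(p,cv2.COLOR_BGR2HSV); m=masks(p)['red'].astype(np.uint8)
    x0=s['tcp_rot'][:2,0]; ang0=np.degrees(np.arctan2(x0[1],x0[0]))+90
    # best overlap of arm silhouette (top + faces) by projected box
    def sil(th,ax):
        u=np.array([np.cos(th),np.sin(th)]);n=np.array([-u[1],u[0]])
        P=[[*(ax+r*u+w*n),z] for r in (.034,.098) for w in (-.008,.008) for z in (.045,.065)]
        P=[[*(ax+r*u+w*n),z] for r,w in ((.034,-.008),(.034,.008),(.090,.008),(.090,-.008),(.0955,.0055),(.0955,-.0055),(.098,0)) for z in (.045,.065)]
        q=proj(C,P).astype(np.float32); M=np.zeros_like(m); cv2.fillConvexPoly(M,np.round(cv2.convexHull(q)).astype(int),1); return M
    from itertools import product
    best=[]
    for da,dx,dy in product(np.arange(-6,7,.5),np.arange(-.006,.0061,.002),np.arange(-.006,.0061,.002)):
        M=sil(np.radians(ang0+da),A+[dx,dy]); best.append(((M&m).sum()/(M|m).sum(),ang0+da,dx,dy))
    best.sort(reverse=True); print("arm fit",[tuple(np.round(b,4)) for b in best[:4]])
    b=best[0]; th=np.radians(b[1]); ax=A+[b[2],b[3]]
    g=masks(p)['green'].astype(np.uint8); nn,l,st,ce=cv2.connectedComponentsWithStats(g); i=1+np.argmax(st[1:,4])
    G=pix2z(C,[ce[i]],.0205)[0][:2]; r=G-ax
    print("green",G.round(4),"in wheel frame",(np.cos(th)*r[0]+np.sin(th)*r[1]).round(4),(-np.sin(th)*r[0]+np.cos(th)*r[1]).round(4))
    cv2.imwrite('pics/fine.png',p)
E
python3 -c "
from h import *
fine()"
```

```text
arm fit [(np.float64(0.8311), np.float64(125.3406), np.float64(0.006), np.float64(-0.006)), (np.float64(0.8277), np.float64(124.3406), np.float64(0.004), np.float64(-0.004)), (np.float64(0.8255), np.float64(124.3406), np.float64(0.006), np.float64(-0.006)), (np.float64(0.8233), np.float64(125.3406), np.float64(0.006), np.float64(-0.004))]
green [0.5322 0.1891] in wheel frame 0.1303 -0.0136
```

The red arm is at about 124° (the tool face is flush at 123.8°). Green measures 118.3° in the wrist view and 119.2° in the top view, so I'll push 5° more and then back off to check.

servo_tool:
  increments:
    - [1,[3,-1,0],3]
    - [1,[2,0,0],1]
    - [1,[1,0,0],1]
    - [1,[0,0,0],0]
    - [1,[0,0,0],0]

```text
time_s: 7.32
position: [0.5397, 0.1336, 0.0364]
tcp_rot: [[0.877, 0.481, -0.001], [0.481, -0.877, -0.0], [-0.001, -0.0, -1.0]]
force: [-2.6, -0.4, -1.4]
opening: 0.005
```

```bash
python3 -c "
from h import *
goto((.5209,.0432,.036),94); look('wrist','w5')"
```

```text
t 7.33 pos [0.5397 0.1336 0.0364] xang 28.73 open 0.0 F [-2.6 -0.4 -1.4] j [  2.  41. 100.   0.  39.  64.]
shift tool mm [-60.   70.2   0.4] turn -65.27
red [ 269  213  160   49 6643] [0.5663 0.1339] dir 120.0 angle about A 114.6 r 0.0582
green [ 213  191   44   41 1398] [0.5324 0.189 ] dir 169.8 angle about A 118.3 r 0.1226
```

servo_tool:
  increments:
    - [1,[-10,0,0],0]
    - [1,[-20,0,0],0]
    - [1,[-10,0,-40],0]
    - [1,[0,0,-40],0]
    - [1,[0,0,0],0]

```text
time_s: 8.0
position: [0.508, 0.1141, 0.1197]
tcp_rot: [[0.877, 0.48, 0.01], [0.48, -0.877, 0.0], [0.008, 0.005, -1.0]]
force: [-0.5, 0.2, 0.2]
opening: -0.001
```

```bash
python3 -c "
from h import *
goto((.5209,.0432,.036),94); look('wrist','w6'); look('top','t6'); look('scene','s6')"
```

```text
t 8.0 pos [0.508  0.1141 0.1197] xang 28.69 open -0.0 F [-0.5  0.2  0.2] j [  0.  31. 103.  -0.  46.  62.]
shift tool mm [-23.5  68.   83.8] turn -65.31
red [ 283  127  108   27 2521] [0.5634 0.1326] dir 120.3 angle about A 117.8 r 0.0583
green [240 120  31  31 766] [0.5318 0.1888] dir 135.4 angle about A 118.6 r 0.1227
blue [373 219  10  30 219] [ 0.5056 -0.1247] dir -174.7 angle about A 247.6 r 0.2225
red [334 167   5  14  58] [0.5596 0.138 ] dir 117.9 angle about A 118.5 r 0.0649
blue [263 218  24  13 129] [ 0.5075 -0.1266] dir -175.4 angle about A 248.2 r 0.2236
```

View pics/w6.png

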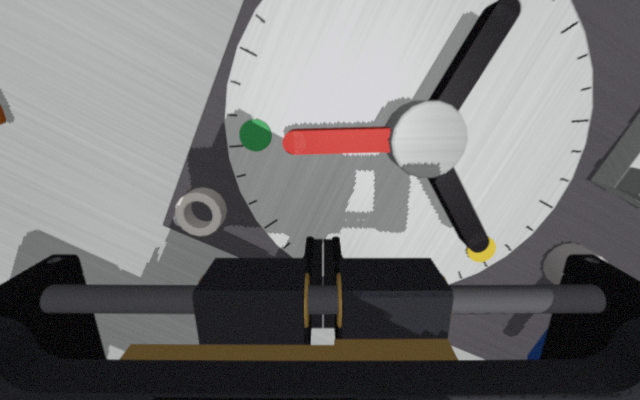

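The red arm appears aligned with green, seen at (255,135). The collar is undisturbed. I'll check numerically using the hub in the same picture, then clear the top view and measure again before touching the lever.

```bash
python3 -c "
from h import *
s=bot.read_state();p,d=bot.capture('wrist');C=cam('wrist',s)
hub=pix2z(C,[(429.5,138)],.072)[0][:2]
tip=pix2z(C,[(295,142)],.065)[0][:2]
ce=cv2.moments(masks(p)['green'][100:170,220:280].astype(np.uint8),True); g=(220+ce['m10']/ce['m00'],100+ce['m01']/ce['m00'])
G=pix2z(C,[g],.0205)[0][:2]
print(hub,tip,np.linalg.norm(tip-hub),G,np.linalg.norm(G-hub))
for ax in (hub,A):
  u=(tip-ax)/np.linalg.norm(tip-ax); r=G-ax; print('arm',np.degrees(np.arctan2(u[1],u[0])),'G',np.degrees(np.arctan2(r[1],r[0])),'x',u@r,'y',u[0]*r[1]-u[1]*r[0])
goto((.49,-.06,.13),95.4)
"
```

```text
[0.59047734 0.08233431] [0.54550342 0.15722635] 0.08735828530250592 [0.53205115 0.18901686] 0.12163381664026371
arm 120.98552026314856 G 118.70793283273233 x 0.12153772801071125 y -0.004833841171539441
arm 120.55344664222503 G 118.41820034534065 x 0.12273129342260324 y -0.004575955324211581
t 8.2 pos [0.5044 0.1143 0.1158] xang 28.7 open 0.01 F [0.1 0.1 0.8] j [  0.  31. 103.  -0.  46.  62.]
shift tool mm [-96.3 145.9 -14.2] turn -66.7
```

Offset is about −4.6 mm, inside the ±12 mm limit. Next I'll lift, turn and move toward the lever's left side.

servo_tool:
  increments:
    - [1,[0,0,-20],-10]
    - [1,[0,0,-20],-10]
    - [1,[0,0,0],-10]
    - [1,[0,0,0],-10]
    - [1,[0,0,0],-10]

```text
time_s: 8.82
position: [0.5043, 0.1144, 0.1551]
tcp_rot: [[0.19, 0.982, -0.003], [0.982, -0.19, -0.0], [-0.0, -0.002, -1.0]]
force: [0.2, -0.7, 0.7]
opening: 0.003
```

servo_tool:
  increments:
    - [1,[0,0,0],-10]
    - [1,[0,0,0],-6.7]
    - [1,[0,0,0],0]

```text
time_s: 9.2
position: [0.5043, 0.1143, 0.1552]
tcp_rot: [[-0.093, 0.996, -0.002], [0.996, 0.093, -0.0], [0.0, -0.002, -1.0]]
force: [0.0, -0.1, 0.1]
opening: 0.004
```

```bash
python3 -c "
from h import *
goto((.4877,-.0933,.13),95.3)
"
```

```text
t 9.2 pos [0.5043 0.1143 0.1552] xang 95.33 open 0.0 F [ 0.  -0.1  0.1] j [  0.  28. 101.  -0.  51.  -5.]
shift tool mm [-205.2  -35.7   25.3] turn 0.03
```

servo_tool:
  increments:
    - [1,[-45,-8,0],0]
    - [1,[-45,-8,0],0]
    - [1,[-45,-8,0],0]
    - [1,[-45,-8,0],0]
    - [1,[-25,-4,25],0]

```text
time_s: 9.82
position: [0.4898, -0.0958, 0.1321]
tcp_rot: [[-0.09, 0.996, 0.004], [0.996, 0.09, -0.002], [-0.002, 0.004, -1.0]]
force: [1.3, -0.1, 0.0]
opening: 0.004
```

```bash
python3 -c "
from h import *
goto((.4877,-.0933,.036),95.3); look('top','t7'); look('scene','s7')
p=cv2.imread('pics/t7.png'); cv2.imwrite('pics/t7z.png',cv2.resize(p[110:285,220:430],None,fx=3.6,fy=3.4,interpolation=cv2.INTER_CUBIC))
"
```

```text
t 9.82 pos [ 0.4898 -0.0958  0.1321] xang 95.17 open 0.0 F [ 1.3 -0.1  0. ] j [-24.  29. 105.  -0.  46. -29.]
shift tool mm [ 2.9 -2.2 96. ] turn -0.13
red [262 206  24  18 142] [0.5594 0.1323] dir 120.5 angle about A 121.2 r 0.0599
green [249 225   8   8  54] [0.5297 0.19  ] dir -152.4 angle about A 119.2 r 0.1248
red [334 167   4  14  54] [0.5602 0.1363] dir 119.1 angle about A 118.7 r 0.063
blue [263 218  24  14 126] [ 0.5085 -0.1269] dir -174.4 angle about A 248.5 r 0.2235
```

View pics/t7z.png

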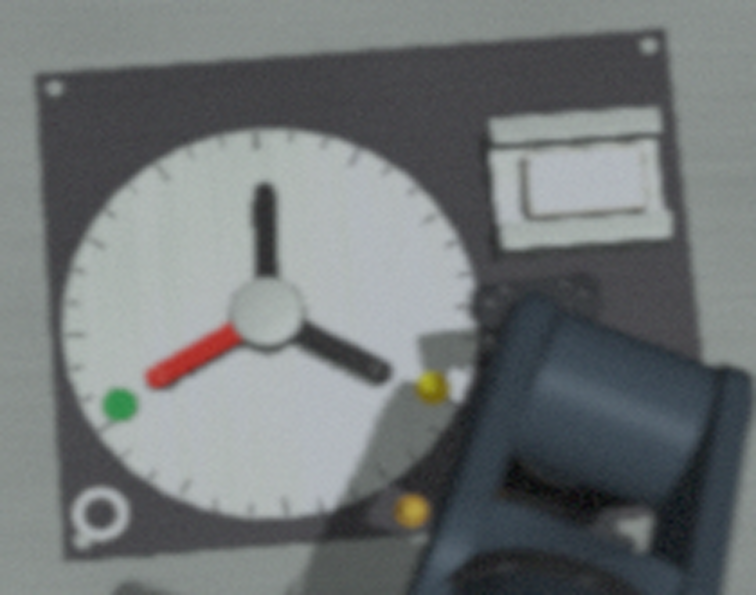

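View pics/s7.png

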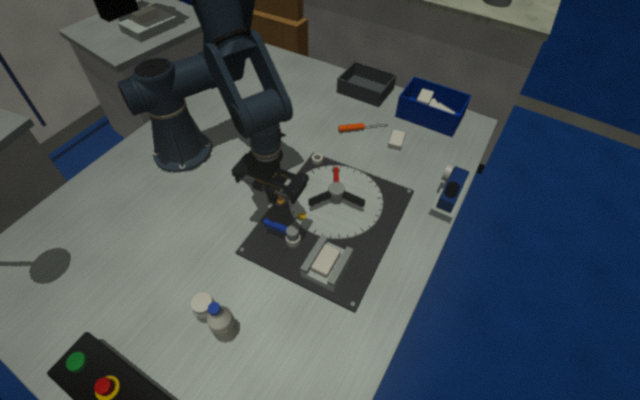

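In the unobstructed top view the red arm is at about 120.5–121° and green at 119.2°, roughly 3–4 mm off the centre line, so step 1 is met. Now I'll lower beside the lever.

servo_tool:
  increments:
    - [1,[3,-2,30],0]
    - [1,[0,0,35],0]
    - [1,[0,0,30],0]
    - [1,[0,0,0],0]

```text
time_s: 10.42
position: [0.4846, -0.0887, 0.0349]
tcp_rot: [[-0.094, 0.996, -0.005], [0.996, 0.094, 0.002], [0.003, -0.005, -1.0]]
force: [-0.2, 0.8, -0.2]
opening: 0.003
```

```bash
python3 -c "
from h import *
goto((.4877,-.0933,.036),95.3); look('scene','s8')
P=np.array([.5605,-.1207]); s=bot.read_state(); print('rel pivot in tool',s['tcp_rot'][:2,:2].T@(s['position'][:2]-P))
p=cv2.imread('pics/s8.png'); cv2.imwrite('pics/s8z.png',cv2.resize(p[130:290,200:400],None,fx=3.75,fy=3.75,interpolation=cv2.INTER_CUBIC))
"
```

```text
t 10.43 pos [ 0.4846 -0.0887  0.0349] xang 95.39 open 0.0 F [-0.2  0.8 -0.2] j [-23.  39. 109.   0.  33. -29.]
shift tool mm [-4.9  2.7 -1.1] turn 0.09
red [334 167   4  14  54] [0.5602 0.1363] dir 119.1 angle about A 118.7 r 0.063
blue [263 219  24  12 118] [ 0.5094 -0.1271] dir -172.9 angle about A 248.7 r 0.2234
rel pivot in tool [ 0.03843146 -0.07164696]
```

View pics/s8z.png

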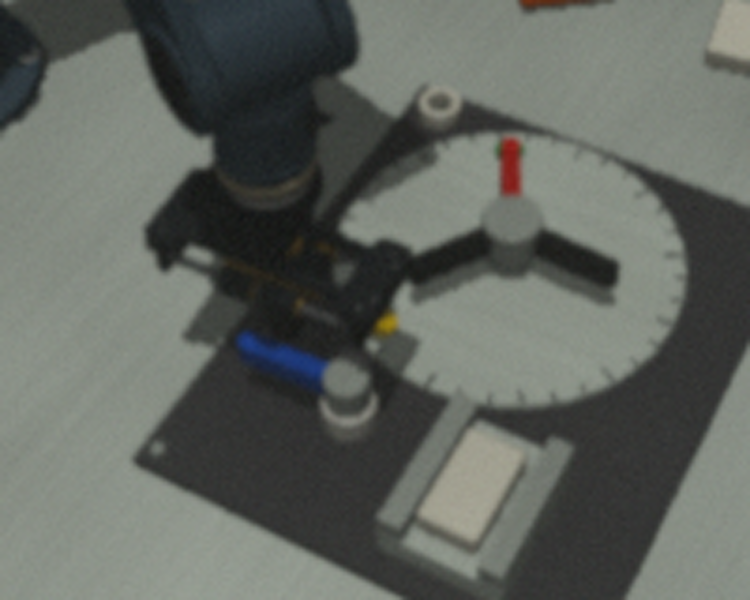

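The fingers are next to the blue lever (tip at about (245,342) in the crop), and the red arm lies over green. Now I'll close the gap and push the lever round.

servo_tool:
  increments:
    - [1,[-8,0,0],0]
    - [1,[-7,0,0],0]
    - [1,[-5,0,0],0]
    - [1,[-5,-1,0],-4]
    - [1,[-5,-1,0],-4]

```text
time_s: 11.1
position: [0.4874, -0.1205, 0.0371]
tcp_rot: [[-0.233, 0.972, 0.001], [0.972, 0.233, 0.0], [0.0, 0.001, -1.0]]
force: [0.4, 2.7, 0.4]
opening: 0.004
```

servo_tool:
  increments:
    - [1,[-5,-1,0],-4]
    - [1,[-5,-1,0],-4]
    - [1,[-5,-1,0],-4]
    - [1,[-5,-1,0],-4]
    - [1,[-5,-1,0],-4]

```text
time_s: 11.72
position: [0.4908, -0.1452, 0.0369]
tcp_rot: [[-0.552, 0.834, -0.002], [0.834, 0.552, 0.001], [0.002, -0.001, -1.0]]
force: [-1.7, 1.0, 1.1]
opening: 0.005
```

servo_tool:
  increments:
    - [1,[-5,-1,0],-4]
    - [1,[-5,-1,0],-4]
    - [1,[-5,-1,0],-4]
    - [1,[-5,-1,0],-4]
    - [1,[-5,-1,0],-4]

```text
time_s: 12.35
position: [0.5031, -0.1672, 0.0367]
tcp_rot: [[-0.804, 0.595, -0.003], [0.595, 0.804, 0.001], [0.003, -0.001, -1.0]]
force: [-2.0, 0.4, -0.5]
opening: 0.004
```

```bash
python3 -c "
from h import *
goto((.4877,-.0933,.036),95.3); look('scene','s9')
P=np.array([.5605,-.1207]); s=bot.read_state(); print('rel pivot in tool',s['tcp_rot'][:2,:2].T@(s['position'][:2]-P))
p=cv2.imread('pics/s9.png'); cv2.imwrite('pics/s9z.png',cv2.resize(p[130:290,200:400],None,fx=3.75,fy=3.75,interpolation=cv2.INTER_CUBIC))
"
```

```text
t 12.35 pos [ 0.5031 -0.1672  0.0367] xang 143.51 open 0.0 F [-2.   0.4 -0.5] j [-30.  40. 103.  -0.  37. -84.]
shift tool mm [56.3 50.2  0.8] turn 48.21
red [334 167   4  15  55] [0.5605 0.1358] dir 118.9 angle about A 118.7 r 0.0625
rel pivot in tool [ 0.01745391 -0.0715332 ]
```

View pics/s9z.png

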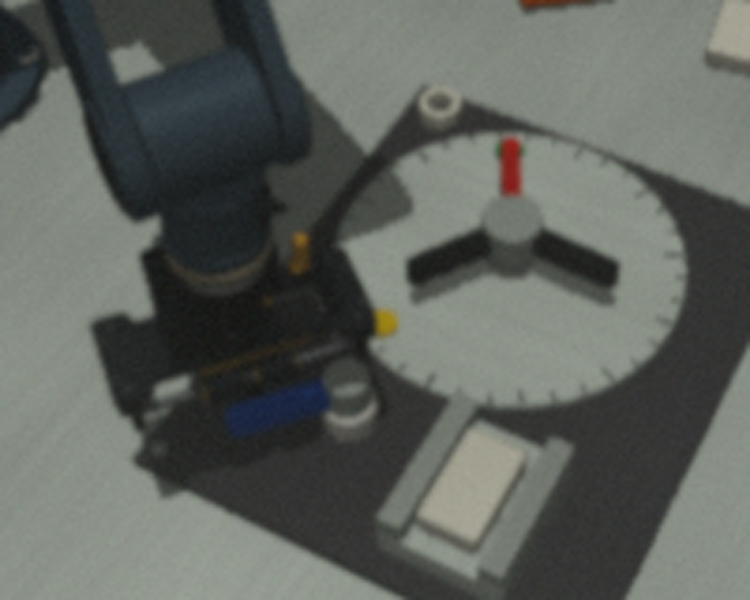

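The push is tracking well: the lever is at about 233.5° and its stop is at 272.9°. I'll go 32° more, then slowly.

servo_tool:
  increments:
    - [1,[-5,-1,0],-4]
    - [1,[-5,-1,0],-4]
    - [1,[-5,-1,0],-4]
    - [1,[-5,-1,0],-4]
    - [1,[-5,-1,0],-4]

```text
time_s: 13.02
position: [0.5229, -0.1836, 0.0366]
tcp_rot: [[-0.959, 0.285, -0.002], [0.285, 0.959, 0.001], [0.002, 0.0, -1.0]]
force: [-2.5, -0.9, -0.1]
opening: 0.003
```

servo_tool:
  increments:
    - [1,[-5,-1,0],-4]
    - [1,[-5,-1,0],-4]
    - [1,[-5,-1,0],-4]
    - [1,[0,0,0],0]

```text
time_s: 13.52
position: [0.538, -0.1902, 0.0367]
tcp_rot: [[-0.997, 0.082, 0.0], [0.082, 0.997, -0.0], [-0.001, -0.0, -1.0]]
force: [-0.1, -0.4, -1.2]
opening: 0.01
```

servo_tool:
  increments:
    - [1,[-2.5,-0.5,0],-2]
    - [1,[-2.5,-0.5,0],-2]
    - [1,[0,0,0],0]

```text
time_s: 13.9
position: [0.5432, -0.1912, 0.0366]
tcp_rot: [[-1.0, 0.01, 0.001], [0.01, 1.0, -0.0], [-0.001, -0.0, -1.0]]
force: [-1.6, -0.5, 1.2]
opening: 0.007
```

```bash
python3 -c "
from h import *
goto((.4877,-.0933,.036),95.3); look('scene','s10')
P=np.array([.5605,-.1207]); s=bot.read_state(); print('rel pivot in tool',s['tcp_rot'][:2,:2].T@(s['position'][:2]-P))
"
```

```text
t 13.9 pos [ 0.5432 -0.1912  0.0366] xang 179.41 open 0.01 F [-1.6 -0.5  1.2] j [ -31.   42.   97.    0.   41. -120.]
shift tool mm [56.5 97.3  0.6] turn 84.11
red [334 167   4  14  54] [0.5602 0.1363] dir 119.1 angle about A 118.7 r 0.063
rel pivot in tool [ 0.01655873 -0.07060709]
```

servo_tool:
  increments:
    - [1,[-1.5,0,0],-1]
    - [1,[-1,0,0],-1]
    - [1,[0,0,0],0]

```text
time_s: 14.32
position: [0.5455, -0.1911, 0.0365]
tcp_rot: [[-1.0, -0.025, 0.0], [-0.025, 1.0, -0.0], [-0.0, -0.0, -1.0]]
force: [-0.8, -0.7, 0.0]
opening: 0.008
```

servo_tool:
  increments:
    - [1,[-1,0,0],-1]
    - [1,[0,0,0],0]

```text
time_s: 14.58
position: [0.5465, -0.191, 0.0365]
tcp_rot: [[-0.999, -0.042, 0.0], [-0.042, 0.999, 0.0], [-0.0, 0.0, -1.0]]
force: [-1.0, -1.3, 0.0]
opening: 0.006
```

servo_tool:
  increments:
    - [1,[-1,0,0],0]
    - [1,[0,0,0],0]

```text
time_s: 14.82
position: [0.5474, -0.191, 0.0365]
tcp_rot: [[-0.999, -0.042, -0.0], [-0.042, 0.999, -0.0], [0.0, -0.0, -1.0]]
force: [-0.7, -1.8, -0.2]
opening: 0.008
```

servo_tool:
  increments:
    - [1,[-1,0,0],0]
    - [1,[0,0,0],0]

```text
time_s: 15.08
position: [0.5478, -0.191, 0.0365]
tcp_rot: [[-0.999, -0.042, -0.001], [-0.042, 0.999, 0.0], [0.001, 0.0, -1.0]]
force: [-2.1, -1.4, 0.1]
opening: 0.005
```

servo_tool:
  increments:
    - [1,[-1,0,0],0]
    - [1,[0,0,0],0]

```text
time_s: 15.32
position: [0.5478, -0.191, 0.0365]
tcp_rot: [[-0.999, -0.043, -0.003], [-0.043, 0.999, 0.0], [0.003, 0.001, -1.0]]
force: [-5.7, -3.9, 2.8]
opening: 0.005
```

Position has stopped and force is rising (about 7 N), so the lever is at its stop. I'll back off and lift clear.

servo_tool:
  increments:
    - [1,[10,0,0],0]
    - [1,[20,0,0],0]
    - [1,[10,0,-40],0]
    - [1,[0,0,-50],0]
    - [1,[0,0,-50],0]

```text
time_s: 15.95
position: [0.5097, -0.1923, 0.178]
tcp_rot: [[-0.999, -0.041, 0.002], [-0.041, 0.999, 0.0], [-0.002, 0.0, -1.0]]
force: [0.5, -0.0, 0.6]
opening: 0.007
```

servo_tool:
  increments:
    - [1,[40,-40,-20],0]
    - [1,[40,-40,0],0]
    - [1,[30,-40,0],0]
    - [1,[0,-30,0],0]
    - [1,[0,0,0],0]

```text
time_s: 16.58
position: [0.4063, -0.3496, 0.1969]
tcp_rot: [[-0.999, -0.039, 0.003], [-0.039, 0.999, -0.002], [-0.003, -0.002, -1.0]]
force: [-0.0, 0.1, -0.3]
opening: 0.006
```

```bash
python3 -c "
from h import *
goto((.4877,-.0933,.036),95.3); look('top','t11'); look('scene','s11')
p=cv2.imread('pics/t11.png'); cv2.imwrite('pics/t11z.png',cv2.resize(p[110:285,220:430],None,fx=3.6,fy=3.4,interpolation=cv2.INTER_CUBIC))
"
```

```text
t 16.57 pos [ 0.4063 -0.3496  0.1969] xang -177.78 open 0.01 F [-0.   0.1 -0.3] j [ -53.   25.   97.    0.   58. -145.]
shift tool mm [-90.8 253.3 160.6] turn -273.08
red [262 206  24  18 142] [0.5592 0.1322] dir 120.5 angle about A 121.4 r 0.06
green [249 225   8   8  54] [0.5297 0.19  ] dir -152.4 angle about A 119.2 r 0.1248
blue [383 206  30   9 204] [ 0.5628 -0.1761] dir 93.1 angle about A 263.8 r 0.2586
red [334 167   4  14  54] [0.5602 0.1363] dir 119.1 angle about A 118.7 r 0.063
blue [273 235  18  23 151] [ 0.5664 -0.1776] dir 93.2 angle about A 264.7 r 0.2598
```

View pics/t11z.png

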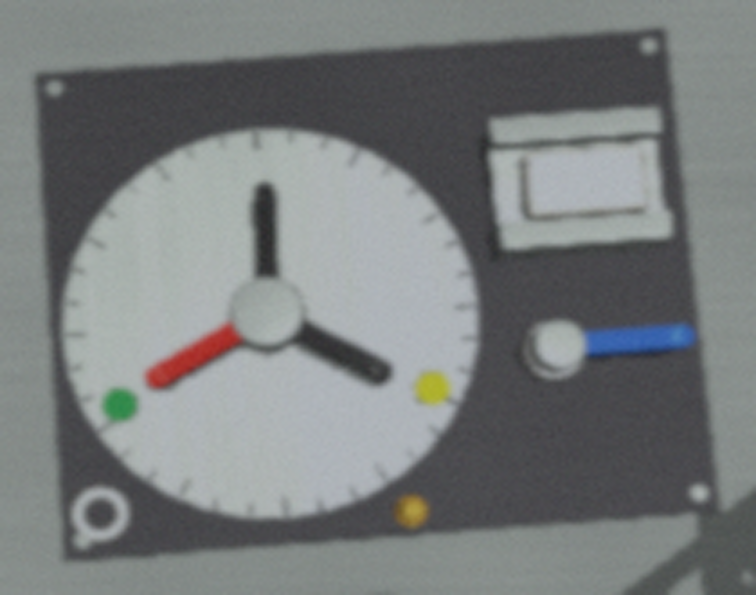

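View pics/s11.png

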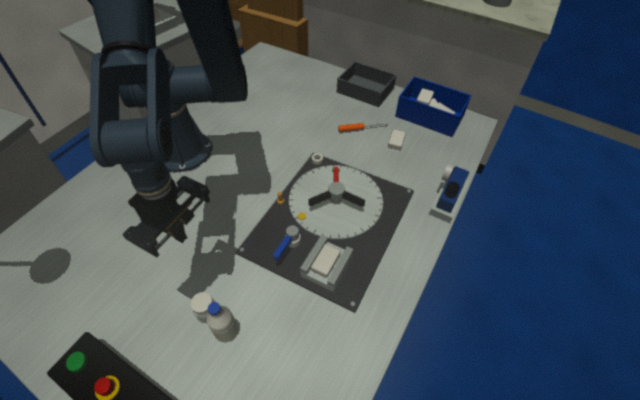

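The lever now points at 273.1° (its stop is at 272.9°), the red arm is on green, and the pin, collar and other bystanders are unmoved. The arm is clear and still, so I'll hand in.

```bash
python3 -c "
from rig import bot
print(bot.hand_in())"
```

```text
the job is handed in; nothing more can be done
None
```

The fixture is set for the green product and the job is handed in; no verdict was reported. With the fingers shut, I pushed the red arm about 64° clockwise onto the green mark. I then backed off, pushed the blue lever anticlockwise to its stop, and lifted the arm clear.

**Wheel:** In the last top view the red arm is at about 120.5–121.4° and green at 119.2°, so the arm's centre line passes roughly 3–5 mm from the mark's centre (12 mm allowed). Two other estimates:
- The wrist camera gave −4.6 mm after the push, before the lever was moved.
- The scene camera read the arm at 118.7–119.1°, from a partial view.

**Lever:** It points at about 273.1°, and its stop is at 272.9°. At the stop the fingers stopped advancing and the reported force rose to about 7 N, the highest reading in the run (readings come once per call).

**Bystanders:** The pin, collar, housing, bottles and other loose parts look unmoved in the final pictures. I judged this by eye and did not measure each one.

**Time and rough spots:** The clock stood at about 16.6 s of the 54 s allowed. The wrist and top cameras disagreed by about 3 mm on the green mark's position. My box fit of the red arm in the wrist picture ended at the edge of its search range, so I did not rely on it.

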